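Fold out the press crank and nip up the glue-up

TASK

Clamp the freshly glued carving blank in the green bench press. First swing the press's folded red crank grip up until it snaps upright into its working position, then wind the crank clockwise with it until you feel the screw bite on the work, and give it about a quarter turn more: firmly clamped, but not forced so hard that the blank is crushed. Let go with the grip left standing upright, and leave the blank where it lies and everything else on the bench alone.

Things in the scene. Friction and masses are not known exactly. Their poses are not given: they have to be found in the camera images.
- press: The bench press: green base 300 mm wide (y) and 200 mm deep (x), steel bed 30 mm above the bench, two steel columns and a green crosshead, its top 162 mm (centre boss 174 mm) above the bench. Origin under the centre of the base, on the screw's axis. The crank stands clear above the crosshead.
- crank_axis (a point): Point on the upright screw axis, on the upper face of the dark steel crank arm (11 mm thick, 18 mm wide; 228 mm above the bench when crank is 0). The frame turns with the crank: x points out along the arm, z up. Screw, crank and platen all go down together, 12 mm for each full clockwise turn.
- fold_pin (a point): Middle of the hinge pin of the folding grip, in the fork at the end of the crank arm: 80 mm out from the screw axis and 18 mm above the arm's upper face. The pin is level and square to the arm. Same axes as crank_axis.
- grip_mid (a point): Point on the red grip's centre line, 45 mm from the hinge pin. The grip is a round sleeve 23 to 25 mm thick, from 14 to 70 mm from the pin (end button to 74 mm), that spins freely on its spindle. Folded, it lies level over the arm with 6 mm of air beneath, pointing back over the screw axis; upright, it stands straight up from the pin. The frame's -x points along the grip away from the pin.
- fold (a joint): Angle of the folding grip (rad): 0 folded flat over the arm, 1.57 upright against its stop; it swings up and outward. An over-centre spring resists the lift with about 7 N at the middle of the grip at first, fading to nothing near 0.8 rad; beyond that it snaps the grip on upright, and then holds it there against about 7 N at the middle of the grip.
- crank (a joint): Turn of the crank (rad), growing clockwise seen from above; 0 with the screw fully up, 6.28 per full turn. A stiff screw: turning it free takes some 7 to 8 N at the grip, nearly constant, and it stays where it is left. Once the screw bites, the effort grows steadily, by 4 to 5 N at the grip over the first quarter turn.
- platen_face (a point): Centre of the underside of the steel platen (130 x 170 mm, 12 mm thick) hung on the screw's foot. The foot has some vertical play, then a stiff disc spring: the platen first just rests on the work, and only some way further does the screw bite. The clamping force is felt at the crank, not seen.
- platen: The steel platen itself. Its origin is far below it, 91 mm under its lower face: to locate it use platen_face.
- blank: The glue-up lying on the press bed under the platen: two wooden boards with a plywood caul on top, 120 x 160 mm, 40 to 52 mm high in all (it differs from job to job). Origin at the centre of its underside, on the bed 30 mm above the bench.
- glue: White glue bottle with yellow label and orange nozzle, 66 mm across, 186 mm high, standing beside the press. Origin under its centre.
- sanding_block: Black sanding block, 70 x 40 x 28 mm. Origin under its centre.
- paint_jar: Amber paint jar with red cap, 52 mm across, 62 mm high. Origin under its centre.
- pliers: Small pliers with green grips, about 130 mm long, lying flat. Origin under the pivot.
- spare_caul: Spare plywood board, 130 x 100 x 12 mm, lying flat. Origin under its centre.
- gouge: Carving gouge with a pale wooden handle, 240 mm long, lying on the bench. Origin under its ferrule.
There are look-alikes about, which are no part of the job. What is meant by the blank is not purple, and is the larger of those in its own colour.

How it is judged:
By the outcome, as a careful person would: the job done as asked, in the order asked, and still so for the second after the job is handed in, with the robot touching nothing.
It also fails if it takes over 72 s, if anything falls off the work surface, if the arm or the gripper's body presses on something with over 40 N, if the wrist force passes 120 N, or if a joint passes its speed limit or range.

ROBOT

A 7-joint arm with a two-finger parallel gripper is mounted at the origin on the work surface. World frame = base frame: x ahead of the robot, y to its left, z up, the work surface at z = 0. Lengths are in m, angles in rad, forces in N, time in s.
With the tool pointing down it reaches from about 0.4 to 0.875 m from the base axis. Payload 19.3 kg.
Tool frame: the origin (TCP) lies on the centre line of the jaws, within the pads' length; the fingertips stand 17 mm ahead of it and the grasp point (between the pads) lies 2 mm behind it; z points along the fingers, y is the line along which they close (so a half turn about z gives the same grasp; the last joint's range is limited). The gripper opens to 85 mm and grips with 20 to 120 N. Pads are 22 mm wide; open, the fingers measure 114 mm over their backs; the gripper's body (76 mm by 85 mm) begins 54 mm behind the grasp point. The pads swing forward as they close: fully open they stand 13 mm farther back than shut.
Start: joints at [1.069, 0.521, -0.036, 1.599, 0.021, 1.021, -0.113], TCP at [0.262, -0.568, 0.248] pointing down, gripper open.
Joint ranges: [-2.91, 2.91], [-0.3, 2.13], [-1.5, 1.42], [0.17, 2.43], [-1.26, 4.41], [0.16, 1.93], [-2.52, 2.52]. Speed limits (rad/s): [1.89, 1.89, 2.39, 2.39, 3.01, 3.01, 3.01].

INTERFACE

Orientations are given as a unit quaternion [w, x, y, z].
In Python, from rig import get_state, get_image, camera_model, finish_job gives the robot as it stands.
- The arm moves only by the tool move_arm, never from a script. Its argument "moves" is a list of rows, each a list of 5 numbers: the shift along the tool's x, y, z each as a share of 0.12 m, from -1 to 1, then the turn about the tool's z as a share of pi rad, from -1 to 1, then the opening, from 0 (shut) to 1 (fully open). In form: [[x, y, z, yaw, jaw], ...]. A call has 1 to 12 rows; each row is the pose to reach, as a shift and turn from the pose commanded when the call began, along the tool's axes at that moment, turning the shorter way round; what a row does not reach only later rows make up. A row lasts 1/8 s, in which the tool goes at most 62.5 mm and 10.7 degrees, less where a joint would pass 70% of its speed; a pose out of reach is approached as far as the arm can. A call with a number of a shift or a turn outside -1 to 1 is refused whole. A call with a gripper value outside its range is refused whole. The fingers move at their own pace and stop on an object; "force" is the grip in N (left out, the last holds). Time passes only in rows, so rows that repeat a pose let the fingers close. It gives the time, the measured TCP pose, the force, the opening and the grip force at its end, in the units of the state.
- get_state(): the state, without advancing time (a new reading comes with each control period).
- get_image(name): name is "scene" or "top" or "wrist"; returns (picture, depth): 384x512x3 uint8, red, green, blue; 384x512 float32, m along the optical axis (not along the pixel's ray), 0 where there is no reading.
- camera_model(name): a dict with "intrinsics" (3x3 intrinsics, pixels), "R" (3x3) and "t" (3): a world point X has camera coordinates R X + t. Camera axes: x right, y down, z forward; pixel columns grow to the right and rows downward; lengths in m; the calibration is good to about 2 mm. A picture is of the moment at which its call begins: read the wrist's pose just before it. camera_model takes no time and is no camera call; for the wrist camera it gives the pose at the moment of the call.
- finish_job(): hands the job in; it is judged then, once.
The state is a dict: "time_s": time; "joints": joint angles; "qvel": joint speeds; "joint_efforts": joint torques, N m; "tcp_pos": TCP position; "eef_rot": TCP orientation; "contact_force": force on the tool from outside, world axes, zero at the start; "torque": the same for the moment, N m; "opening": opening from 0.0 (shut) to 1.0 (fully open); "grasp_force": force on a finger pad.
Only numpy, scipy, OpenCV 4.12 (cv2) and the standard library are available. Lean on these libraries where they do the work, as an engineer would, in place of code of your own. Each camera call takes 0.05 s, during which the arm holds its last target. There are 200 camera calls.

## Working session

There is one attempt and no reset: what is moved stays moved. The work goes in short steps, Python scripts to look and compute and a tool call to move; the robot and the scene stay as the last step left them, time stands still between calls to the robot, and variables do not carry over. Pictures are saved under pics/ and viewed, at most 10 in all, crops included, and the job is handed in when it is done.

Besides the shell and the picture viewer there is one more tool, called in YAML: its name, and indented under it one key for each argument. move_arm: Moves the arm, as the interface text tells. Shift numbers are shares of 0.12 m and turn numbers shares of pi rad, none past 1 either way. Its arguments: {"type":"object","properties":{"moves":{"type":"array","items":{"type":"array","items":{"type":"number"}}},"force":{"type":"number"}},"required":["moves"]}

```bash
ls; mkdir -p pics
python3 - <<'E'
from rig import *
import cv2,numpy as np
s=get_state(); print({k:np.round(v,3) for k,v in s.items()})
for n in("scene","top"):
    p,d=get_image(n); cv2.imwrite(f"pics/{n}0.png",p[:,:,::-1]); np.save(f"pics/{n}0.npy",d)
    m=camera_model(n); print(n,{k:np.round(v,3).tolist() for k,v in m.items()})
E
```

```text
pics
{'time_s': np.float64(0.0), 'joints': array([ 1.069,  0.522, -0.036,  1.6  ,  0.021,  1.021, -0.113]), 'qvel': array([-0.   , -0.001,  0.002,  0.002,  0.001, -0.   ,  0.001]), 'joint_efforts': array([-1.0000e-03, -9.2712e+01,  1.9790e+00, -3.6994e+01,  1.8000e-02,
        8.0000e-03, -0.0000e+00]), 'tcp_pos': array([ 0.261, -0.567,  0.248]), 'eef_rot': array([-0.001,  0.977,  0.214, -0.   ]), 'contact_force': array([ 0.188, -0.394,  0.62 ]), 'torque': array([0.024, 0.016, 0.059]), 'grasp_force': np.float64(0.0), 'opening': np.float64(0.997)}
scene {'intrinsics': [[484.861, 0.0, 256.884], [0.0, 484.861, 196.126], [0.0, 0.0, 1.0]], 'R': [[-0.738, 0.674, 0.011], [0.426, 0.479, -0.767], [-0.523, -0.561, -0.642]], 't': [0.342, -0.079, 1.959]}
top {'intrinsics': [[386.914, 0.0, 257.069], [0.0, 386.914, 191.113], [0.0, 0.0, 1.0]], 'R': [[-0.008, -1.0, -0.006], [-0.979, 0.009, -0.204], [0.204, 0.004, -0.979]], 't': [0.001, 0.469, 1.423]}
```

View pics/scene0.png

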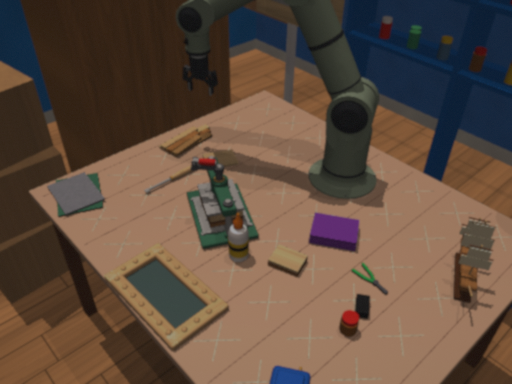

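View pics/top0.png

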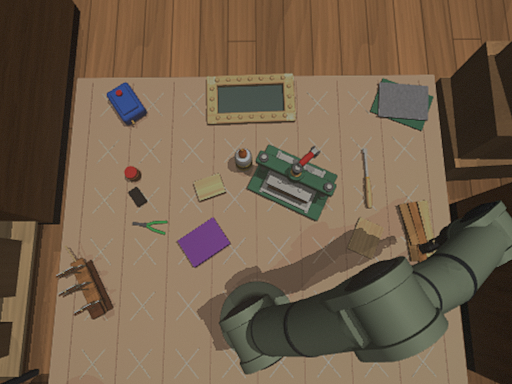

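Scene view: press at about (222,205), with the red grip at (207,162). Top view: press at (292,182), with the grip at (310,157). Red look-alikes in the top view are the jar cap (132,173) and the red button on the blue box (119,93). Blank look-alikes are the purple board (204,242) and the spare caul (210,187). The blank itself is the wood under the platen, at about (287,190).

```bash
cat > h.py <<'E'
from rig import *
import cv2,numpy as np
def pts(d,m,mask):
    v,u=np.nonzero(mask&(d>0)); K=m["intrinsics"]; z=d[v,u]
    c=np.stack([(u-K[0][2])/K[0][0]*z,(v-K[1][2])/K[1][1]*z,z],1)
    return (c-np.array(m["t"]))@np.array(m["R"]),u,v
def red(p):
    h=cv2.cvtColor(p,cv2.COLOR_RGB2HSV); return ((h[...,0]<8)|(h[...,0]>172))&(h[...,1]>150)&(h[...,2]>70)
def ray(m,u,v,z):
    K=np.array(m["intrinsics"]);R=np.array(m["R"]);o=-R.T@np.array(m["t"])
    r=R.T@np.linalg.inv(K)@np.array([u,v,1.]); return o+r*(z-o[2])/r[2]
E
python3 - <<'E'
from h import *
for n,(u0,v0,u1,v1) in {"top":(235,130,350,225),"scene":(180,140,270,255)}.items():
    p=cv2.imread(f"pics/{n}0.png")[:,:,::-1].copy(); d=np.load(f"pics/{n}0.npy"); m=camera_model(n)
    box=np.zeros(d.shape,bool); box[v0:v1,u0:u1]=1
    P,u,v=pts(d,m,red(p)&box)
    print(n,"red",len(P),P.mean(0).round(4),P.min(0).round(3),P.max(0).round(3),u.mean(),v.mean())
    c=P[:,:2]-P[:,:2].mean(0); w=np.linalg.svd(c,full_matrices=0)[2][0]; t=c@w; print("dir",w.round(3),t.min(),t.max())
    h=cv2.cvtColor(p,cv2.COLOR_RGB2HSV)
    P,u,v=pts(d,m,box&(h[...,0]>55)&(h[...,0]<90)&(h[...,1]>80))
    for lo,hi in((.0,.05),(.15,.168)):
        q=P[(P[:,2]>lo)&(P[:,2]<hi),:2].astype(np.float32); print(lo,len(q),cv2.minAreaRect(q))
    P,u,v=pts(d,m,box); k=P[:,2]>.2
    print("high",k.sum()); print(np.c_[P[k],u[k],v[k]].round(3)[::4].tolist() if n=="top" else "")
    crop=p[v0:v1,u0:u1,::-1]; cv2.imwrite(f"pics/{n}c.png",cv2.resize(crop,None,fx=5,fy=5,interpolation=cv2.INTER_CUBIC))
a,b=[cv2.imread(f"pics/{n}c.png") for n in("top","scene")]
b=b[:475]; c=np.hstack([a,b]); cv2.imwrite("pics/c1.png",cv2.resize(c,None,fx=.78,fy=.78))
E
```

```text
top red 94 [ 0.5384 -0.1682  0.248 ] [ 0.514 -0.195  0.007] [ 0.623 -0.145  0.258] 306.01063829787233 158.20212765957447
dir [-0.787  0.617] -0.08367066443108047 0.027876043495504103
0.0 353 ((0.5128089785575867, -0.13993296027183533), (0.2930021286010742, 0.19667485356330872), 64.26284790039062)
0.15 157 ((0.5116073489189148, -0.13861384987831116), (0.29426437616348267, 0.04555625468492508), 64.4356460571289)
high 277
[[0.579, -0.196, 0.254, 314.0, 146.0], [0.577, -0.187, 0.239, 311.0, 148.0], [0.573, -0.199, 0.251, 315.0, 148.0], [0.568, -0.195, 0.256, 314.0, 149.0], [0.566, -0.189, 0.251, 312.0, 150.0], [0.567, -0.203, 0.247, 316.0, 150.0], [0.562, -0.189, 0.251, 312.0, 151.0], [0.562, -0.202, 0.252, 316.0, 151.0], [0.568, -0.182, 0.223, 309.0, 152.0], [0.559, -0.192, 0.25, 313.0, 152.0], [0.559, -0.205, 0.251, 317.0, 152.0], [0.554, -0.178, 0.255, 309.0, 153.0], [0.556, -0.192, 0.247, 313.0, 153.0], [0.557, -0.206, 0.246, 317.0, 153.0], [0.554, -0.172, 0.245, 307.0, 154.0], [0.552, -0.185, 0.251, 311.0, 154.0], [0.554, -0.199, 0.243, 315.0, 154.0], [0.555, -0.213, 0.241, 319.0, 1
[... 1688 characters left out ...]
8, 301.0, 170.0], [0.501, -0.132, 0.225, 295.0, 171.0], [0.5, -0.146, 0.226, 299.0, 171.0], [0.498, -0.13, 0.22, 294.0, 172.0], [0.497, -0.142, 0.227, 298.0, 172.0], [0.497, -0.13, 0.212, 294.0, 173.0], [0.495, -0.143, 0.219, 298.0, 173.0], [0.494, -0.144, 0.208, 298.0, 174.0]]
scene red 97 [ 0.529  -0.1839  0.2312] [ 0.337 -0.478 -0.002] [ 0.564 -0.142  0.258] 206.62886597938143 161.09278350515464
dir [0.556 0.831] -0.3489813288487911 0.04117253008241547
0.0 470 ((0.5182886123657227, -0.13752500712871552), (0.2990925908088684, 0.19020770490169525), 64.61172485351562)
0.15 311 ((0.5336520075798035, -0.10651472210884094), (0.2333495169878006, 0.04645000770688057), 63.180171966552734)
high 391
```

View pics/c1.png

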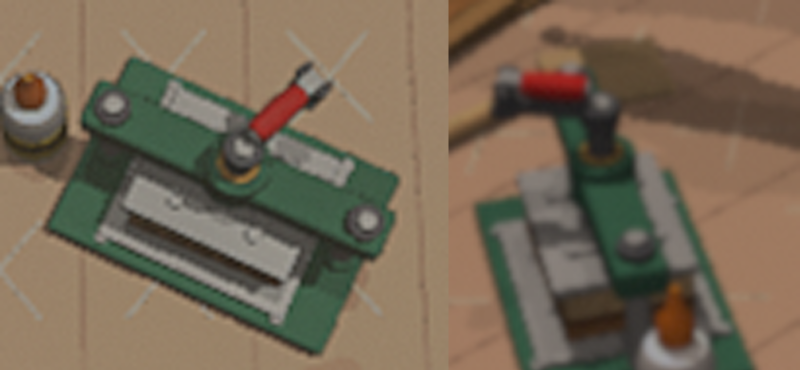

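The crop confirms the press, with the grip folded over the arm and the blank being wood-coloured under the platen. Measured screw axis is about (0.512, -0.139). The arm points at about -48°, so the pin is at about (0.566, -0.199, 0.246), which matches the stated height. Sleeve radius and centre also fit. I'll move above it now.

move_arm:
  moves:
    - [0,0,-0.9,0,0.8]
    - [0,0,-0.9,0,0.8]
    - [0.87,-0.53,-0.9,0,0.8]
    - [0.87,-0.53,-0.9,0,0.8]
    - [0.87,-0.53,-0.9,0,0.8]
  force: 30

```text
time_s: 0.72
tcp_pos: [0.3327, -0.4626, 0.3566]
eef_rot: [-0.0, 0.976, 0.217, 0.001]
contact_force: [-0.8, -0.8, -0.1]
opening: 0.8
grasp_force: 0.0
```

move_arm:
  moves:
    - [0.87,-0.53,0,0,0.8]
    - [0.87,-0.53,0,0,0.8]
    - [0.87,-0.53,0,0,0.8]

```text
time_s: 1.1
tcp_pos: [0.4003, -0.3614, 0.3563]
eef_rot: [-0.0, 0.976, 0.217, 0.0]
contact_force: [-0.9, -0.7, -0.7]
opening: 0.8
grasp_force: 0.0
```

move_arm:
  moves:
    - [0.87,-0.53,0,0,0.8]
    - [0.87,-0.53,0,0,0.8]
    - [0.87,-0.53,0,0,0.8]

```text
time_s: 1.48
tcp_pos: [0.4681, -0.2602, 0.3561]
eef_rot: [-0.001, 0.976, 0.217, 0.0]
contact_force: [-0.1, -0.8, -0.1]
opening: 0.799
grasp_force: 0.0
```

move_arm:
  moves:
    - [0.86,-0.53,0,-0.06,0.8]
    - [0.86,-0.53,0,-0.12,0.8]
    - [0.86,-0.53,0,-0.18,0.8]
    - [0.86,-0.53,0,-0.24,0.8]
    - [0.86,-0.53,0,-0.3,0.8]
    - [0.86,-0.53,0,-0.36,0.8]
    - [0.86,-0.53,0,-0.42,0.8]
    - [0.86,-0.53,0,-0.48,0.8]
    - [0.86,-0.53,0,-0.54,0.8]
    - [0.86,-0.53,0,-0.596,0.8]
    - [0.86,-0.53,0,-0.596,0.8]

```text
time_s: 2.85
tcp_pos: [0.5329, -0.1639, 0.3559]
eef_rot: [-0.0, 0.408, 0.913, -0.0]
contact_force: [-0.4, -0.5, 0.5]
opening: 0.798
grasp_force: 0.0
```

```bash
cat > look.py <<'E'
from h import *
import sys
n=sys.argv[1]
s=get_state(); w,x,y,z=s["eef_rot"]
print(s["time_s"],"tcp",s["tcp_pos"].round(4),"head",np.degrees(2*np.arctan2(y,x)).round(2),"q",s["joints"].round(2),"op",s["opening"],"F",s["contact_force"].round(1))
m=camera_model("wrist"); p,d=get_image("wrist"); cv2.imwrite(f"pics/{n}.png",p[:,:,::-1])
P,u,v=pts(d,m,red(p)); k=P[:,2]>.2; P=P[k]; u=u[k];v=v[k]
if len(P)>20:
    print("red",len(P),np.median(P,0).round(4),np.percentile(P,[2,98],axis=0).round(4).tolist(),u.mean(),v.mean())
    r=cv2.minAreaRect(P[:,:2].astype(np.float32)); print(r)
    Q=np.array([ray(m,a,b,.248)[:2] for a,b in zip(u,v)],np.float32); print("ray",cv2.minAreaRect(Q))
E
python3 look.py w1
```

```text
2.85 tcp [ 0.5329 -0.1639  0.3559] head 131.86 q [ 0.62  0.36 -0.58  1.62  0.21  1.23  0.73] op 0.7984906548033048 F [-0.4 -0.5  0.5]
red 2186 [ 0.5367 -0.1671  0.2525] [[0.5165, -0.1909, 0.2459], [0.559, -0.1461, 0.2552]] 262.73650503202197 202.10155535224155
((0.5407650470733643, -0.172793909907341), (0.02380017563700676, 0.06557583808898926), 42.7359733581543)
ray ((0.5382866263389587, -0.1692924201488495), (0.022409645840525627, 0.05816921219229698), 42.653499603271484)
```

View pics/w1.png

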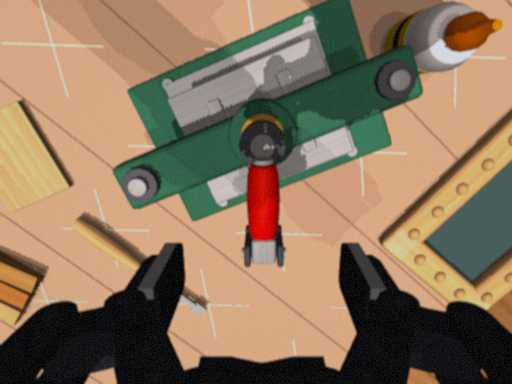

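The wrist view shows the grip running from the fork (263,245) to the knob (263,140), aligned with the tool x axis. The TCP is already over the sleeve, 50 mm from the pin and within 1 mm sideways. Next I go down and grip lightly.

move_arm:
  moves:
    - [0,0,0.4,0,0.7]
    - [0,0,0.7,0,0.7]
    - [0,0,0.9,0,0.7]
    - [0,0,0.9,0,0.7]
    - [0,0,0.9,0,0]
    - [0,0,0.9,0,0]
    - [0,0,0.9,0,0]
    - [0,0,0.9,0,0]
    - [0,0,0.9,0,0]
    - [0,0,0.9,0,0]
  force: 35

```text
time_s: 4.15
tcp_pos: [0.5334, -0.1627, 0.2491]
eef_rot: [0.001, 0.407, 0.913, -0.0]
contact_force: [-2.9, -1.7, 6.9]
opening: 0.252
grasp_force: 34.7
```

move_arm:
  moves:
    - [-0.005,0,-0.062,0,0]
    - [-0.019,0,-0.123,0,0]
    - [-0.034,0,-0.163,0,0]
    - [-0.051,0,-0.2,0,0]
    - [-0.073,0,-0.235,0,0]
    - [-0.098,0,-0.268,0,0]

```text
time_s: 4.9
tcp_pos: [0.5411, -0.1712, 0.2807]
eef_rot: [-0.0, 0.407, 0.914, -0.0]
contact_force: [-0.8, -3.3, -10.1]
opening: 0.25
grasp_force: 34.6
```

move_arm:
  moves:
    - [-0.03,0,-0.032,0,0]
    - [-0.06,0,-0.058,0,0]
    - [-0.093,0,-0.083,0,0]
    - [-0.13,0,-0.103,0,0]
    - [-0.168,0,-0.12,0,0]
    - [-0.207,0,-0.133,0,0]
    - [-0.24,0,-0.141,0,0]
    - [-0.269,0,-0.146,0,0]
    - [-0.3,0,-0.148,0,0]

```text
time_s: 6.02
tcp_pos: [0.5654, -0.1981, 0.2981]
eef_rot: [0.0, 0.407, 0.914, -0.0]
contact_force: [-3.4, -0.8, 0.0]
opening: 0.215
grasp_force: 33.3
```

```bash
python3 look.py w2
python3 - <<'E'
from h import *
p,d=get_image("scene"); cv2.imwrite("pics/s2.png",cv2.resize(p[110:260,150:290,::-1],None,fx=4,fy=4))
E
```

```text
6.025 tcp [ 0.5654 -0.1981  0.2981] head 132.02 q [ 0.62  0.48 -0.55  1.59  0.27  1.15  0.74] op 0.21472658628137548 F [-3.4 -0.8  0. ]
red 870 [ 0.5486 -0.1797  0.3058] [[0.5402, -0.1912, 0.3004], [0.5595, -0.1718, 0.3107]] 261.38275862068963 228.8528735632184
((0.5502035021781921, -0.18133606016635895), (0.02145150862634182, 0.019927579909563065), 35.16331100463867)
ray ((0.567366361618042, -0.20077307522296906), (0.031090233474969864, 0.033035263419151306), 26.3057804107666)
```

View pics/s2.png

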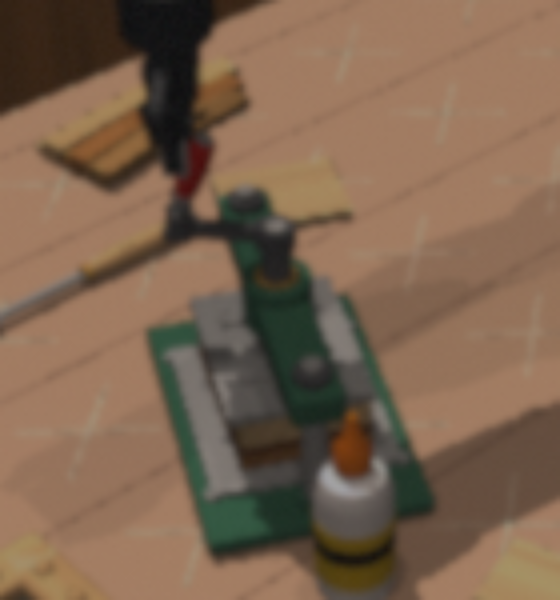

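The grip at (195,165) is up but still leans inward a little, held by pad friction. I'll open the jaws so the spring can snap it upright.

move_arm:
  moves:
    - [0,0,0,0,0.7]
    - [0,0,0,0,0.7]
    - [0,0,0,0,0.7]
    - [0,0,0,0,0.7]
    - [0,0,-0.4,0,0.7]
    - [0,0,-0.6,0,0.7]
    - [0,0,-0.6,0,0.7]

```text
time_s: 7.0
tcp_pos: [0.5658, -0.1978, 0.3719]
eef_rot: [0.001, 0.407, 0.914, 0.0]
contact_force: [-0.1, -0.7, -1.2]
opening: 0.7
grasp_force: 0.0
```

```bash
python3 look.py w3
python3 - <<'E'
from h import *
p,d=get_image("scene"); a=cv2.resize(p[130:230,160:260,::-1],None,fx=4,fy=4); m=camera_model("scene")
P,u,v=pts(d,m,red(p)&(np.add.outer(np.arange(384)*0,np.arange(512))>150)); k=(P[:,2]>.24)&(P[:,1]<-.1)
P=P[k]
for lo in np.arange(.25,.33,.01):
    q=P[abs(P[:,2]-lo)<.005]; print(lo.round(2),len(q),q.mean(0).round(4) if len(q) else "")
b=cv2.imread("pics/w3.png")
cv2.imwrite("pics/c3.png",np.hstack([a,cv2.resize(b,(400,300),) if 0 else cv2.copyMakeBorder(cv2.resize(b,(400,300)),0,100,0,0,0)]))
E
```

```text
7.0 tcp [ 0.5658 -0.1978  0.3719] head 132.02 q [ 0.63  0.42 -0.57  1.48  0.23  1.3   0.77] op 0.6998297291478068 F [-0.1 -0.7 -1.2]
red 662 [ 0.5595 -0.1934  0.3083] [[0.5551, -0.2063, 0.2819], [0.5731, -0.1885, 0.3132]] 258.7190332326284 206.24320241691842
((0.5638904571533203, -0.19692884385585785), (0.02150353416800499, 0.016271023079752922), 43.447566986083984)
ray ((0.5756856799125671, -0.2099086195230484), (0.02720978669822216, 0.03805450722575188), 41.07292938232422)
0.25 0 
0.26 0 
0.27 6 [ 0.5739 -0.1917  0.2694]
0.28 11 [ 0.5746 -0.1906  0.2802]
0.29 16 [ 0.5758 -0.1928  0.2909]
0.3 15 [ 0.575  -0.1914  0.3013]
0.31 13 [ 0.5745 -0.1929  0.3091]
0.32 0 
0.33 0
```

View pics/c3.png

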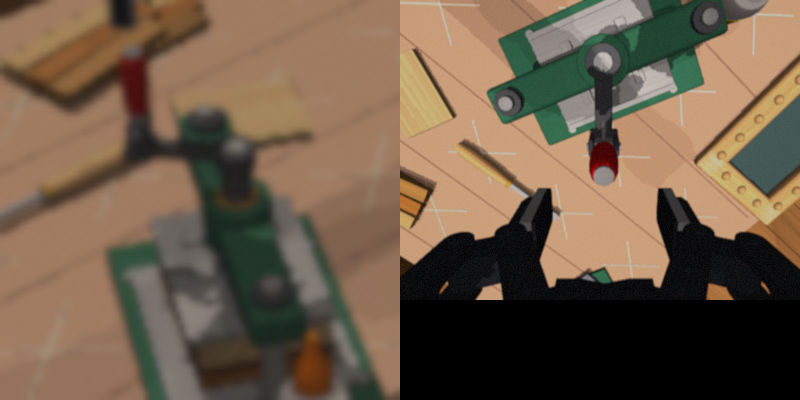

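Upright: the scene crop shows the red grip standing at (135,85), and the wrist view shows it end-on with the button at (604,174), which is wrist pixel (261,223). Next I fix its centre and the screw axis.

```bash
cat > wind.py <<'E'
from h import *
# usage: wind.py theta0 theta1 step R  -> rows (deg)
import sys
def rows(t0,t1,st,R=.081,R0=None):
    R0=R0 or R; a=np.radians(t0)
    for t in np.arange(t0+st,t1+.1,st):
        b=np.radians(t); print([round(float(q),3) for q in((R0*np.cos(a)-R*np.cos(b))/.12,(R0*np.sin(a)-R*np.sin(b))/.12,.012*(t-t0)/360/.12)])
if __name__=="__main__": rows(*map(float,sys.argv[1:]))
E
python3 - <<'E'
from h import *
m=camera_model("wrist"); p=cv2.imread("pics/w3.png")
h=cv2.cvtColor(p,cv2.COLOR_BGR2HSV)
k=((h[...,1]<60)&(h[...,2]>110)).astype(np.uint8); 
for (u,v,r,z) in((261,223,20,.320),(260,78,25,.236)):
    b=np.zeros_like(k); cv2.circle(b,(u,v),r,1,-1); n,l,s,c=cv2.connectedComponentsWithStats(k&b)
    i=1+np.argmax(s[1:,4]); print(c[i],s[i],ray(m,*c[i],z).round(4))
E
python3 wind.py 0 90 7.5 .081
```

```text
[260.38383838 225.40606061] [248 214  26  24 495] [ 0.5641 -0.1981  0.32  ]
[260.10805085  77.93432203] [248  66  25  26 472] [ 0.5113 -0.14    0.236 ]
[0.006, -0.088, 0.002]
[0.023, -0.175, 0.004]
[0.051, -0.258, 0.006]
[0.09, -0.337, 0.008]
[0.139, -0.411, 0.01]
[0.198, -0.477, 0.013]
[0.264, -0.536, 0.015]
[0.337, -0.585, 0.017]
[0.417, -0.624, 0.019]
[0.5, -0.652, 0.021]
[0.587, -0.669, 0.023]
[0.675, -0.675, 0.025]
```

move_arm:
  moves:
    - [-0.01,0,0.4,0,0.7]
    - [-0.01,0,0.75,0,0.7]
    - [-0.01,0,0.75,0,0.7]
    - [-0.01,0,0.75,0,0]
    - [-0.01,0,0.75,0,0]
    - [-0.01,0,0.75,0,0]
    - [-0.01,0,0.75,0,0]
    - [-0.01,0,0.75,0,0]
    - [-0.01,0,0.75,0,0]
  force: 40

```text
time_s: 8.22
tcp_pos: [0.5665, -0.1989, 0.2818]
eef_rot: [0.001, 0.407, 0.914, -0.0]
contact_force: [-2.5, -0.3, 7.9]
opening: 0.257
grasp_force: 38.7
```

move_arm:
  moves:
    - [0.006,-0.088,0.002,0,0]
    - [0.023,-0.175,0.004,0,0]
    - [0.051,-0.258,0.006,0,0]
    - [0.09,-0.337,0.008,0,0]

```text
time_s: 8.72
tcp_pos: [0.5302, -0.218, 0.281]
eef_rot: [0.002, 0.407, 0.914, 0.001]
contact_force: [8.6, -0.4, 2.4]
opening: 0.256
grasp_force: 39.1
```

```bash
cat > st.py <<'E'
from h import *
s=get_state(); A=np.array([.512,-.140]); p=s["tcp_pos"]; r=p[:2]-A; R=np.hypot(*r); r/=R; t=np.array([r[1],-r[0]]); F=s["contact_force"]
print("t",s["time_s"],"theta",(-48-np.degrees(np.arctan2(r[1],r[0])))%360,"R",R.round(4),"z",p[2].round(4),"Ftan",(-F[:2]@t).round(1),"Frad_on_tool",(F[:2]@r).round(1),"Fz",F[2].round(1))
E
python3 st.py; python3 wind.py 30 120 7.5 .082 .081
```

```text
t 8.725 theta 28.851382826531008 R 0.0801 z 0.281 Ftan 8.3 Frad_on_tool 2.4 Fz 2.4
[0.042, -0.078, 0.002]
[0.101, -0.146, 0.004]
[0.169, -0.205, 0.006]
[0.243, -0.254, 0.008]
[0.323, -0.294, 0.01]
[0.408, -0.323, 0.013]
[0.495, -0.34, 0.015]
[0.585, -0.346, 0.017]
[0.674, -0.34, 0.019]
[0.761, -0.323, 0.021]
[0.846, -0.294, 0.023]
[0.926, -0.254, 0.025]
```

move_arm:
  moves:
    - [0.042,-0.078,0.002,0,0]
    - [0.101,-0.146,0.004,0,0]
    - [0.169,-0.205,0.006,0,0]
    - [0.243,-0.254,0.008,0,0]
    - [0.323,-0.294,0.01,0,0]
    - [0.408,-0.323,0.013,0,0]

```text
time_s: 9.48
tcp_pos: [0.4687, -0.2075, 0.2794]
eef_rot: [0.003, 0.407, 0.914, 0.0]
contact_force: [8.8, -0.1, 2.8]
opening: 0.26
grasp_force: 39.3
```

```bash
python3 st.py; python3 wind.py 75 165 7.5 .082
```

```text
t 9.475 theta 74.67537274013466 R 0.0802 z 0.2794 Ftan 7.5 Frad_on_tool -4.7 Fz 2.8
[0.088, -0.017, 0.002]
[0.177, -0.023, 0.004]
[0.266, -0.017, 0.006]
[0.354, 0.0, 0.008]
[0.438, 0.029, 0.01]
[0.519, 0.068, 0.013]
[0.593, 0.118, 0.015]
[0.66, 0.177, 0.017]
[0.719, 0.244, 0.019]
[0.769, 0.318, 0.021]
[0.808, 0.399, 0.023]
[0.837, 0.483, 0.025]
```

move_arm:
  moves:
    - [0.088,-0.017,0.002,0,0]
    - [0.177,-0.023,0.004,0,0]
    - [0.266,-0.017,0.006,0,0]
    - [0.354,0.0,0.008,0,0]
    - [0.438,0.029,0.01,0,0]
    - [0.519,0.068,0.013,0,0]

```text
time_s: 10.22
tcp_pos: [0.4332, -0.1561, 0.2778]
eef_rot: [0.003, 0.407, 0.914, 0.0]
contact_force: [9.1, -6.1, 3.7]
opening: 0.256
grasp_force: 39.4
```

```bash
python3 st.py; python3 wind.py 120 210 7.5 .082
```

```text
t 10.225 theta 120.43452780458298 R 0.0804 z 0.2778 Ftan 7.8 Frad_on_tool -7.7 Fz 3.7
[0.074, 0.05, 0.002]
[0.142, 0.109, 0.004]
[0.2, 0.176, 0.006]
[0.25, 0.25, 0.008]
[0.29, 0.33, 0.01]
[0.318, 0.415, 0.013]
[0.336, 0.503, 0.015]
[0.342, 0.592, 0.017]
[0.336, 0.681, 0.019]
[0.318, 0.769, 0.021]
[0.29, 0.853, 0.023]
[0.25, 0.933, 0.025]
```

```bash
python3 wind.py 120 180 7.5 .081 .082
```

```text
[0.069, 0.056, 0.002]
[0.136, 0.114, 0.004]
[0.194, 0.181, 0.006]
[0.243, 0.254, 0.008]
[0.282, 0.333, 0.01]
[0.31, 0.417, 0.013]
[0.328, 0.504, 0.015]
[0.333, 0.592, 0.017]
```

move_arm:
  moves:
    - [0.069,0.056,0.002,0,0]
    - [0.136,0.114,0.004,0,0]
    - [0.194,0.181,0.006,0,0]
    - [0.243,0.254,0.008,0,0]
    - [0.282,0.333,0.01,0,0]
    - [0.31,0.417,0.013,0,0]
    - [0.328,0.504,0.015,0,0]
    - [0.333,0.592,0.017,0,0]

```text
time_s: 11.22
tcp_pos: [0.4587, -0.0795, 0.2757]
eef_rot: [0.002, 0.407, 0.913, -0.001]
contact_force: [-0.4, -12.5, 10.0]
opening: 0.258
grasp_force: 40.2
```

```bash
python3 st.py; python3 wind.py 180 240 7.5 .081
```

```text
t 11.225 theta 180.60236726214478 R 0.0806 z 0.2757 Ftan 8.5 Frad_on_tool -9.1 Fz 10.0
[-0.006, 0.088, 0.002]
[-0.023, 0.175, 0.004]
[-0.051, 0.258, 0.006]
[-0.09, 0.338, 0.008]
[-0.139, 0.411, 0.01]
[-0.198, 0.477, 0.013]
[-0.264, 0.536, 0.015]
[-0.337, 0.585, 0.017]
```

move_arm:
  moves:
    - [-0.012,0.088,0.0,0,0]
    - [-0.035,0.175,0.0,0,0]
    - [-0.063,0.258,0.002,0,0]
    - [-0.102,0.336,0.004,0,0]
    - [-0.151,0.409,0.006,0,0]
    - [-0.21,0.475,0.008,0,0]
    - [-0.276,0.533,0.01,0,0]
    - [-0.349,0.582,0.012,0,0]

```text
time_s: 12.22
tcp_pos: [0.5374, -0.0636, 0.2738]
eef_rot: [0.0, 0.407, 0.913, -0.001]
contact_force: [-9.4, -5.6, 9.0]
opening: 0.259
grasp_force: 40.3
```

```bash
python3 st.py; python3 wind.py 240 300 7.5 .081
```

```text
t 12.225 theta 240.36387430740862 R 0.0805 z 0.2738 Ftan 7.2 Frad_on_tool -8.2 Fz 9.0
[-0.079, 0.039, 0.002]
[-0.163, 0.067, 0.004]
[-0.249, 0.085, 0.006]
[-0.338, 0.09, 0.008]
[-0.426, 0.085, 0.01]
[-0.512, 0.067, 0.013]
[-0.596, 0.039, 0.015]
[-0.675, 0.0, 0.017]
```

move_arm:
  moves:
    - [-0.082,0.034,0.0,0,0]
    - [-0.165,0.057,0.002,0,0]
    - [-0.251,0.073,0.004,0,0]
    - [-0.34,0.078,0.006,0,0]
    - [-0.428,0.073,0.008,0,0]
    - [-0.513,0.055,0.01,0,0]
    - [-0.597,0.027,0.012,0,0]
    - [-0.675,-0.01,0.014,0,0]

```text
time_s: 13.22
tcp_pos: [0.5907, -0.1229, 0.2719]
eef_rot: [-0.0, 0.406, 0.914, 0.0]
contact_force: [-7.4, 5.5, 4.2]
opening: 0.261
grasp_force: 39.7
```

```bash
python3 st.py; python3 wind.py 300 360 7.5 .081
```

```text
t 13.225 theta 299.72898613522324 R 0.0806 z 0.2719 Ftan 6.9 Frad_on_tool -6.1 Fz 4.2
[-0.073, -0.049, 0.002]
[-0.14, -0.107, 0.004]
[-0.198, -0.174, 0.006]
[-0.247, -0.247, 0.008]
[-0.286, -0.326, 0.01]
[-0.314, -0.41, 0.013]
[-0.332, -0.496, 0.015]
[-0.337, -0.585, 0.017]
```

move_arm:
  moves:
    - [-0.073,-0.049,0.002,0,0]
    - [-0.138,-0.107,0.004,0,0]
    - [-0.195,-0.174,0.006,0,0]
    - [-0.243,-0.247,0.008,0,0]
    - [-0.281,-0.326,0.01,0,0]
    - [-0.308,-0.41,0.013,0,0]
    - [-0.326,-0.496,0.015,0,0]
    - [-0.33,-0.585,0.017,0,0]

```text
time_s: 14.22
tcp_pos: [0.5662, -0.1992, 0.2701]
eef_rot: [0.001, 0.406, 0.914, 0.001]
contact_force: [4.8, 5.4, -2.4]
opening: 0.257
grasp_force: 39.2
```

```bash
python3 st.py; python3 wind.py 0 45 7.5 .081
python3 - <<'E'
from h import *
p,d=get_image("scene"); cv2.imwrite("pics/s4.png",cv2.resize(p[150:250,170:270,::-1],None,fx=6,fy=6,interpolation=cv2.INTER_CUBIC))
E
```

```text
t 14.225 theta 359.52712258724426 R 0.0803 z 0.2701 Ftan 7.2 Frad_on_tool -0.7 Fz -2.4
[0.006, -0.088, 0.002]
[0.023, -0.175, 0.004]
[0.051, -0.258, 0.006]
[0.09, -0.337, 0.008]
[0.139, -0.411, 0.01]
[0.198, -0.477, 0.013]
```

View pics/s4.png

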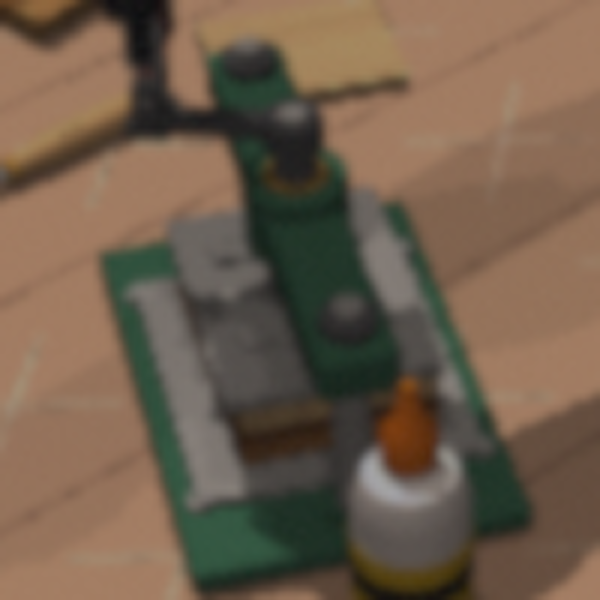

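One turn is done. The platen (270,385) now looks close to the wood at (285,425). Effort is still free, about 7.2 N, so I'll watch it in smaller steps.

move_arm:
  moves:
    - [0.002,-0.088,0.002,0,0]
    - [0.017,-0.177,0.004,0,0]
    - [0.045,-0.262,0.006,0,0]
    - [0.084,-0.342,0.008,0,0]

```text
time_s: 14.78
tcp_pos: [0.529, -0.2187, 0.269]
eef_rot: [0.001, 0.406, 0.914, 0.001]
contact_force: [6.9, 10.2, -2.2]
opening: 0.258
grasp_force: 39.5
```

```bash
python3 st.py; python3 wind.py 30 60 7.5 .0815;python3 wind.py 60 90 7.5 .0815;python3 wind.py 90 120 7.5 .081;python3 wind.py 120 150 7.5 .081
```

```text
t 14.775 theta 29.807102870327725 R 0.0805 z 0.269 Ftan 8.9 Frad_on_tool -8.5 Fz -2.2
[0.049, -0.074, 0.002]
[0.108, -0.141, 0.004]
[0.175, -0.199, 0.006]
[0.249, -0.249, 0.008]
[0.08, -0.039, 0.002]
[0.164, -0.068, 0.004]
[0.251, -0.085, 0.006]
[0.34, -0.091, 0.008]
[0.088, 0.006, 0.002]
[0.175, 0.023, 0.004]
[0.258, 0.051, 0.006]
[0.337, 0.09, 0.008]
[0.073, 0.049, 0.002]
[0.14, 0.107, 0.004]
[0.198, 0.174, 0.006]
[0.247, 0.247, 0.008]
```

move_arm:
  moves:
    - [0.049,-0.071,0.002,0,0]
    - [0.108,-0.136,0.004,0,0]
    - [0.175,-0.192,0.006,0,0]
    - [0.249,-0.241,0.008,0,0]

```text
time_s: 15.28
tcp_pos: [0.4879, -0.2166, 0.2681]
eef_rot: [0.002, 0.406, 0.914, 0.001]
contact_force: [10.7, 2.5, -5.5]
opening: 0.261
grasp_force: 39.4
```

```bash
python3 st.py
```

```text
t 15.275 theta 59.443264892845406 R 0.0803 z 0.2681 Ftan 9.4 Frad_on_tool -5.6 Fz -5.5
```

move_arm:
  moves:
    - [0.08,-0.037,0.002,0,0]
    - [0.164,-0.064,0.004,0,0]
    - [0.251,-0.08,0.006,0,0]
    - [0.34,-0.085,0.008,0,0]

```text
time_s: 15.78
tcp_pos: [0.4529, -0.1943, 0.2672]
eef_rot: [0.002, 0.407, 0.914, 0.0]
contact_force: [10.7, -4.8, -6.2]
opening: 0.254
grasp_force: 39.6
```

```bash
python3 st.py
```

```text
t 15.775 theta 89.409896292708 R 0.0802 z 0.2672 Ftan 10.7 Frad_on_tool -4.6 Fz -6.2
```

The bite seems to have come at around 390°: effort rises 8.9, 9.4, 10.7 N against roughly 7.7 N free.

move_arm:
  moves:
    - [0.088,0.006,0.004,0,0]
    - [0.175,0.023,0.008,0,0]

```text
time_s: 16.02
tcp_pos: [0.441, -0.1774, 0.2666]
eef_rot: [0.003, 0.407, 0.913, -0.0]
contact_force: [9.6, -7.7, 2.3]
opening: 0.255
grasp_force: 40.2
```

```bash
python3 st.py;  python3 wind.py 105 135 7.5 .081
```

```text
t 16.025 theta 104.23417627347541 R 0.0802 z 0.2666 Ftan 11.3 Frad_on_tool -4.9 Fz 2.3
[0.084, 0.028, 0.002]
[0.163, 0.067, 0.004]
[0.236, 0.116, 0.006]
[0.303, 0.175, 0.008]
```

move_arm:
  moves:
    - [0.075,0.025,0.002,0,0]
    - [0.135,0.052,0.003,0,0]

```text
time_s: 16.27
tcp_pos: [0.4347, -0.1614, 0.2662]
eef_rot: [0.002, 0.407, 0.913, -0.001]
contact_force: [6.4, -11.7, 0.9]
opening: 0.259
grasp_force: 40.3
```

```bash
python3 st.py
```

```text
t 16.275 theta 116.5521455951021 R 0.0802 z 0.2662 Ftan 13.0 Frad_on_tool -3.1 Fz 0.9
```

Excess effort is about 5 N, roughly a quarter turn past the bite. I'll release and rise clear.

move_arm:
  moves:
    - [0.135,0.052,0.003,0,0]
    - [0.135,0.052,0.003,0,0.6]
    - [0.135,0.052,0.003,0,0.7]
    - [0.135,0.052,0.003,0,0.7]
    - [0.135,0.052,0.003,0,0.7]

```text
time_s: 16.9
tcp_pos: [0.4271, -0.1441, 0.2644]
eef_rot: [-0.0, 0.407, 0.914, -0.0]
contact_force: [-0.2, 0.0, 0.8]
opening: 0.699
grasp_force: 0.0
```

My last call repeated the previous shift, so the crank was carried somewhat further before the jaws let go. I'll rise and measure where it stands.

move_arm:
  moves:
    - [0,0,-0.4,0,0.75]
    - [0,0,-0.8,0,0.75]
    - [0,0,-0.8,0,0.75]

```text
time_s: 17.27
tcp_pos: [0.4282, -0.1441, 0.3632]
eef_rot: [0.002, 0.407, 0.914, 0.0]
contact_force: [-0.5, -0.4, -0.1]
opening: 0.751
grasp_force: 0.0
```

```bash
python3 look.py w5
python3 - <<'E'
from h import *
m=camera_model("wrist"); p=cv2.imread("pics/w5.png")
a=p.copy()
s,d=get_image("scene")
cv2.imwrite("pics/c5.png",np.hstack([cv2.resize(a,(512,384)),cv2.resize(s[140:236,180:250,::-1],(280,384))]))
E
```

```text
17.275 tcp [ 0.4282 -0.1441  0.3632] head 131.99 q [ 0.79  0.16 -0.67  1.85  0.11  1.16  0.81] op 0.751355472830227 F [-0.5 -0.4 -0.1]
red 919 [ 0.4252 -0.139   0.2879] [[0.4207, -0.1528, 0.2551], [0.4387, -0.1343, 0.2972]] 263.62894450489665 201.52448313384113
((0.4292846918106079, -0.1433146744966507), (0.022118279710412025, 0.016460970044136047), 43.00075912475586)
ray ((0.43775880336761475, -0.1517205387353897), (0.025680985301733017, 0.03565575182437897), 41.24580764770508)
```

View pics/c5.png

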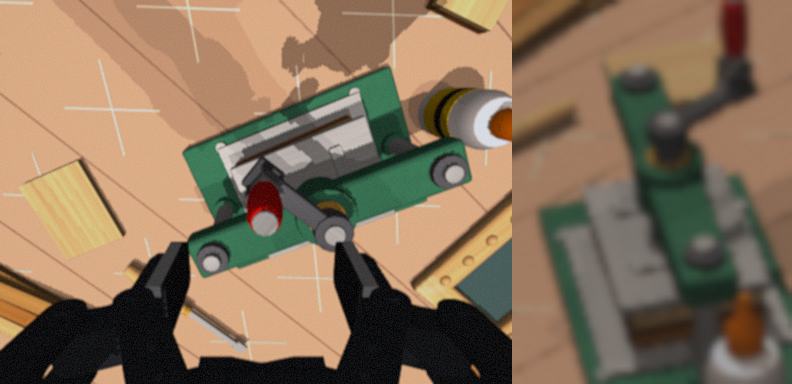

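Run:
```python
from h import *
m=camera_model("wrist"); 
b=ray(m,264.5,223.5,.3045)[:2]; k=ray(m,335,235,.2205)[:2]
for A in (k,np.array([.512,-.140])):
    e=b-A; print(b.round(4),A.round(4),np.hypot(*e).round(4),(-48-np.degrees(np.arctan2(e[1],e[0])))%360)
```

```text
[ 0.4288 -0.1439] [ 0.5048 -0.1381] 0.0762 127.6433026175614
[ 0.4288 -0.1439] [ 0.512 -0.14 ] 0.0833 129.32337152514924
```

The grip stands upright and nothing is touching it. The crank is at about 488°, and comparing the two laps puts the bite near 380°. That is about 108° past the bite, so roughly a quarter turn, at an effort about 5 to 6 N above free. I'm handing in.

```bash
python3 -c "
from rig import *
print(finish_job())"
```

```text
the job is handed in; nothing more can be done
None
```

I handed the job in at 17 s: the grip is upright, the blank is clamped and the gripper is clear, but the crank ended about 108° past the estimated bite instead of 90°, because I repeated a shift in the release move.

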